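# Step a circuit board under the inspection pointer in repair-queue order

### The job

The tray with the green end block is the repair queue: its three coloured modules, counted from the green end, give the order of inspection. Using the black handle, slide the circuit board so that the mark of the first module's colour comes to rest with its black centre dot under the tip of the orange pointer, pause there for about a second, then do the same for the second and for the third colour. Let go and leave the board with the third mark under the tip; do not touch the pointer or its stand, and leave the modules and the other things on the bench where they are.

Things in the scene. Friction and masses are not known exactly. Their poses are not given: they have to be found in the camera images.
- stage: x-y stage: fixed dark steel base 300 mm (x) by 220 mm (y), origin under its centre on the bench. Its +x points away from the handle. A saddle slides on it along x; on that the carrier slides along y: an aluminium plate 170 x 190 mm with a green circuit board, top 62 mm above the bench, parts on it under 6 mm high. The carrier never turns against the base
- saddle (a joint): x slide of the stage (m), -0.055 to 0.055, 0 at mid-travel, grows along the stage's +x; stays where it is left (2.5 N friction)
- carrier (a joint): y slide of the carrier on the saddle (m), -0.075 to 0.075, 0 at mid-travel, grows along the stage's +y; stays where it is left (2.5 N friction)
- handle (a point): top centre of the black fin handle on the carrier's -x tab, 101 mm above the bench; fin 60 mm long (stage x), 20 mm thick (stage y), 45 mm tall above the tab, whose top is 56 mm above the bench. It lies 130 mm to -x of the board's centre; the carrier's wide plate starts 45 mm to +x of it
- mark_red (a point): centre of the red mark on the circuit board: a red disc 30 mm across with a thin white rim and a black centre dot 10 mm across. It travels with the carrier, 64 mm above the bench, at x = -25 mm, y = 50 mm from the board's centre in the stage's axes
- mark_yellow (a point): centre of the yellow mark on the circuit board: a yellow disc 30 mm across with a thin white rim and a black centre dot 10 mm across. It travels with the carrier, 64 mm above the bench, at x = 45 mm, y = 0 mm from the board's centre in the stage's axes
- mark_blue (a point): centre of the blue mark on the circuit board: a blue disc 30 mm across with a thin white rim and a black centre dot 10 mm across. It travels with the carrier, 64 mm above the bench, at x = -25 mm, y = -50 mm from the board's centre in the stage's axes
- pointer_tip (a point): tip of the fixed orange pointer, a rod 10 mm thick that hangs straight down and tapers to its tip 75 mm above the bench (13 mm above the board); fixed 15 mm to +x of the stage's origin
- pointer_stand: stand of the pointer, fixed to the stage (same frame as the stage): a 20 mm steel column 199 mm high, 100 mm to +x and 205 mm to -y of the stage's origin, with an 8 mm bar 170 mm above the bench running from it straight to the pointer. Not to be touched
- tray: repair queue tray, white, 252 mm (x) by 84 mm (y), walls 22 mm high, fixed to the bench, origin under its centre; three bays in a row along its x, centres at x = -82, 0 and 82 mm. A green end block 24 mm thick and 40 mm high stands at its -x end: the bay next to it (x = -82 mm) is first, the middle one second, the far one third
- module_red: loose plug-in module, a red block 60 x 60 mm and 36 mm high, 120 g, lying in one bay of the tray; origin at the centre of its underside. Not to be moved.
- module_yellow: loose plug-in module, a yellow block 60 x 60 mm and 36 mm high, 120 g, lying in one bay of the tray; origin at the centre of its underside. Not to be moved.
- module_blue: loose plug-in module, a blue block 60 x 60 mm and 36 mm high, 120 g, lying in one bay of the tray; origin at the centre of its underside. Not to be moved.
- bottle: loose clear bottle, 60 mm across, 160 mm high, bystander; origin under its centre
- pen_cup: loose blue ceramic cup, 76 mm across, 95 mm high, bystander; origin under its centre
- meter: loose yellow handheld meter lying flat, 150 x 78 x 34 mm, bystander; origin under its centre

How it is judged:
By the outcome, as a careful person would: the job done as asked, in the order asked, and still so for the second after the job is handed in, with the robot touching nothing.
It also fails if it takes over 48 s, if anything falls off the work surface, if the arm or the gripper's body presses on something with over 40 N, if the wrist force passes 120 N, or if a joint passes its speed limit or range.

### The arm

A 6-joint arm with a two-finger parallel gripper is mounted at the origin on the work surface. World frame = base frame: x ahead of the robot, y to its left, z up, the work surface at z = 0. Lengths are in m, angles in rad, forces in N, time in s.
With the tool pointing down it reaches from about 0.375 to 0.9 m from the base axis. Payload 3.1 kg.
Tool frame: the origin (TCP) lies between the finger pads; the fingertips stand 22 mm ahead of it and the grasp point (between the pads) lies 3 mm ahead of it; z points along the fingers, y is the direction in which the jaws open and shut (so a half turn about z gives the same grasp; the last joint's range is limited). The gripper opens to 87 mm and grips with 3 to 60 N. Pads are 19 mm wide; open, the fingers measure 117 mm over their backs; the gripper's body (75 mm by 190 mm) begins 51 mm behind the grasp point.
Start: joints at [-1.282, 0.527, 1.433, -0, 1.181, -0.178], TCP at [0.282, -0.558, 0.245] pointing down, gripper open.
Joint ranges: [-3.08, 3.08], [-0.75, 2.2], [0.22, 2.44], [-1.43, 4.57], [0, 2.65], [-2.85, 2.85]. Speed limits (rad/s): [2.79, 2.79, 3.14, 3.14, 3.14, 3.14].

### API

Orientations are given as a unit quaternion [x, y, z, w].
In Python, from rig import get_obs, camera, get_calibration, hand_in, search_frame gives the robot as it stands.
- The arm moves only by the shell command python3 -m jog 'ROWS' [FORCE]. ROWS is JSON, a list of rows, each an object with "grip": the closure in counts, from 0 (fully open) to 255 (shut); "travel": the shift along the world's x, y, z in cm, a list of three; "twist": the turn about the world's z in degrees. A call has 1 to 8 rows; each row shifts and turns the commanded pose from where the row before left it; what a row does not reach is not made up. A row lasts 1/10 s, in which the tool goes at most 50 mm and 8.59 degrees, less where a joint would pass 70% of its speed; a pose out of reach is approached as far as the arm can. A call is refused whole if a number of a shift passes 5 or a number of a turn 8.59, either way. A call with a gripper value outside its range is refused whole. The fingers move at their own pace and stop on an object; FORCE is the grip in N (left out, the last holds). Time passes only in rows, so rows that do not move let the fingers close. It gives the time, the measured TCP pose, the force and the opening at its end, in the units of the state.
- get_obs(): the state, without advancing time (a new reading comes with each control period).
- camera(name): name is "scene" or "side" or "wrist"; returns the picture (400x640x3 uint8, red, green, blue); there is no depth.
- get_calibration(name): a dict with "fx", "fy", "cx", "cy" (pixels), "R" (3x3) and "t" (3): a world point X has camera coordinates R X + t; the wrist camera has in their place "T_tool_cam" (4x4, takes a point from camera to tool coordinates, whose origin is the TCP and whose axes are the flange's). Camera axes: x right, y down, z forward; pixel columns grow to the right and rows downward; lengths in m; the calibration is good to about 2 mm. A picture is of the moment at which its call begins: read the wrist's pose just before it. get_calibration takes no time and is no camera call.
- hand_in(): hands the job in, once; it reports no verdict.
Trained networks look in the newest picture that a camera, given by its name, has taken for a name from the list of things; names that differ only in an ending like _2 or _b are one class to them, and where a whole thing is asked for, a point or a joint stands for the part that bears it (a point fixed in the world has none). Each returns a list of dicts, best first, with "p" (0 to 1); they miss things now and then, are a little off and sometimes report something else, mostly with a low value. They report only what shows in the picture. A call takes as long as a camera call.
- search_frame(target, camera): "at" ([x, y, z] in m, in world coordinates, good to about 4 mm: the middle of the surface that is visible of it).
The state is a dict: "time": time; "q": joint angles; "joint_velocities": joint speeds; "joint_torque": joint torques, N m; "position": TCP position; "tool_rot": TCP orientation; "ft_force": force on the tool from outside, world axes, zero at the start; "moment": the same for the moment, N m; "grip_width": finger opening in m.
Only numpy, scipy, OpenCV 4.12 (cv2) and the standard library are available. Lean on these libraries where they do the work, as an engineer would, in place of code of your own. Each camera call takes 0.05 s, during which the arm holds its last target. There are 200 camera calls.

## Working session

There is one attempt and no reset: what is moved stays moved. The work goes in short steps, Python scripts to look and compute and a shell command to move; the robot and the scene stay as the last step left them, time stands still between calls to the robot, and variables do not carry over. Pictures are saved under pics/ and viewed, about 8 in all and at most 12, crops included, and the job is handed in when it is done.

```bash
mkdir -p pics; python3 - <<'E'
from rig import *
import cv2,numpy as np
for c in ("scene","side"):
    im=camera(c); cv2.imwrite(f"pics/{c}0.png",im[:,:,::-1])
    K=get_calibration(c); print(c,{k:np.round(v,3).tolist() for k,v in K.items()})
    for n in ("handle","mark_red","mark_yellow","mark_blue","tray","module_red","module_yellow","module_blue","stage","pointer_stand"):
        r=search_frame(n,c); print(n,[(np.round(d["at"],3).tolist(),round(d["p"],2)) for d in r[:2]])
o=get_obs();print(o)
E
```

```text
scene {'fx': 457.387, 'fy': 457.387, 'cx': 314.534, 'cy': 199.208, 'R': [[-0.863, 0.505, -0.021], [0.351, 0.568, -0.744], [-0.364, -0.649, -0.668]], 't': [0.401, -0.097, 1.706]}
handle [([0.689, -0.043, 0.062], 0.87)]
mark_red [([0.688, -0.042, 0.063], 0.92)]
mark_yellow [([0.686, -0.043, 0.064], 0.64), ([0.374, -0.466, 0.077], 0.2)]
mark_blue [([0.689, -0.042, 0.062], 0.81), ([0.373, -0.464, 0.079], 0.55)]
tray [([0.474, 0.494, 0.024], 0.56)]
module_red [([0.597, 0.493, 0.032], 0.9)]
module_yellow [([0.441, 0.472, 0.036], 0.59)]
module_blue [([0.523, 0.484, 0.033], 0.71)]
stage [([0.711, -0.021, 0.05], 0.66)]
pointer_stand [([0.766, -0.221, 0.167], 0.81)]
side {'fx': 393.861, 'fy': 393.861, 'cx': 316.314, 'cy': 201.171, 'R': [[-0.872, -0.49, -0.0], [-0.296, 0.527, -0.796], [0.39, -0.694, -0.605]], 't': [0.395, 0.206, 1.068]}
handle [([0.661, -0.042, 0.06], 0.71)]
mark_red []
mark_yellow [([0.661, -0.042, 0.06], 0.78)]
mark_blue [([0.662, -0.042, 0.06], 0.8)]
tray [([0.456, 0.501, 0.018], 0.93)]
module_red [([0.582, 0.499, 0.036], 0.78), ([0.669, -0.025, 0.062], 0.69)]
module_yellow 
[... 202 characters left out ...]
.1, 'q': array([-1.28151234e+00,  5.27489605e-01,  1.43269811e+00,  4.12111911e-05,
        1.18140435e+00, -1.78517580e-01]), 'joint_velocities': array([ 1.14160807e-03,  5.26988772e-04, -5.02631177e-04, -4.23213604e-04,
        9.18259419e-04,  8.18883296e-05]), 'joint_torque': array([ 2.33842220e-04, -4.40020001e+01, -1.76986080e+01,  6.34374702e-02,
        5.04196796e-02, -2.52409166e-06]), 'position': array([ 0.28184856, -0.55781783,  0.24455539]), 'tool_rot': array([ 9.72771511e-01,  2.31766234e-01,  1.90499970e-05, -7.63719067e-07]), 'ft_force': array([-0.7454453 ,  0.50798206, -0.31814096]), 'moment': array([-0.06183083, -0.02398903, -0.0045436 ]), 'grip_width': 0.08709368451924489}
```

View pics/scene0.png

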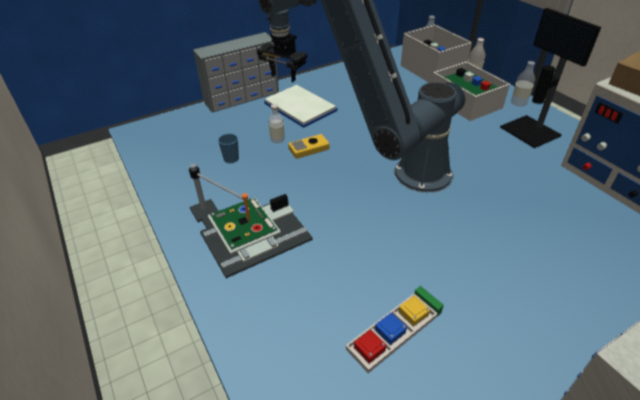

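View pics/side0.png

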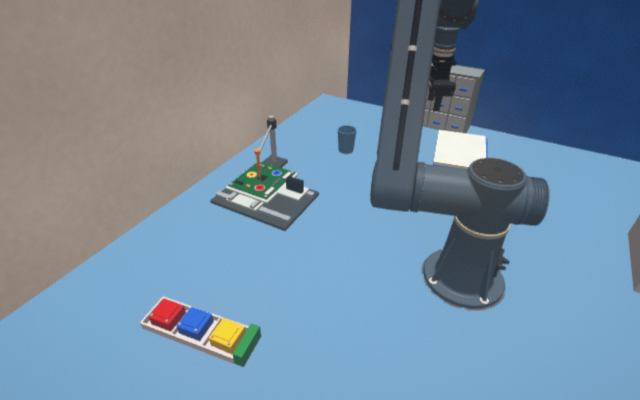

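Queue order is yellow, blue, red: the green block is beside yellow at (430,300) in scene. The stage is near (255,235) with the handle at about (280,202). Next come enlarged crops for the pixel measurements.

```bash
python3 - <<'E'
import cv2,numpy as np
a=cv2.imread("pics/scene0.png")[155:280,185:320]; b=cv2.imread("pics/side0.png")[105:230,205:325]
f=lambda x:cv2.resize(x,None,fx=6 if 0 else 4.7,fy=4.7,interpolation=cv2.INTER_CUBIC)
cv2.imwrite("pics/c1.png",cv2.resize(a,None,fx=5.5,fy=4.8*0+4.75+0.75*0,interpolation=2) if 0 else f(a)); cv2.imwrite("pics/c2.png",f(b))
E
```

```text
(no output)
```

View pics/c1.png

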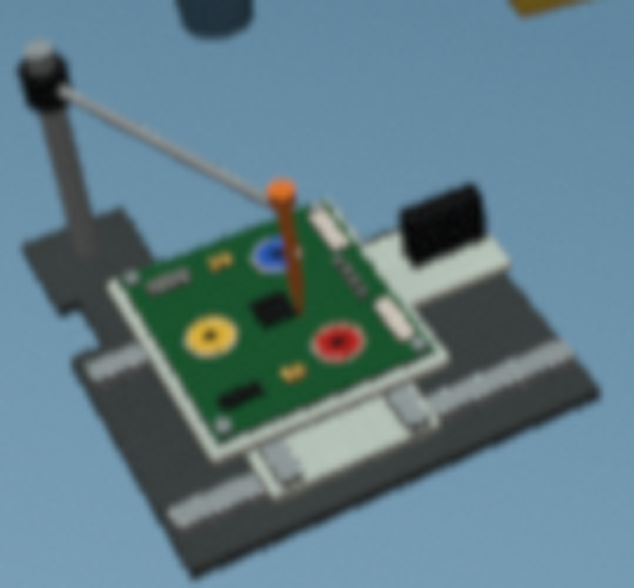

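View pics/c2.png

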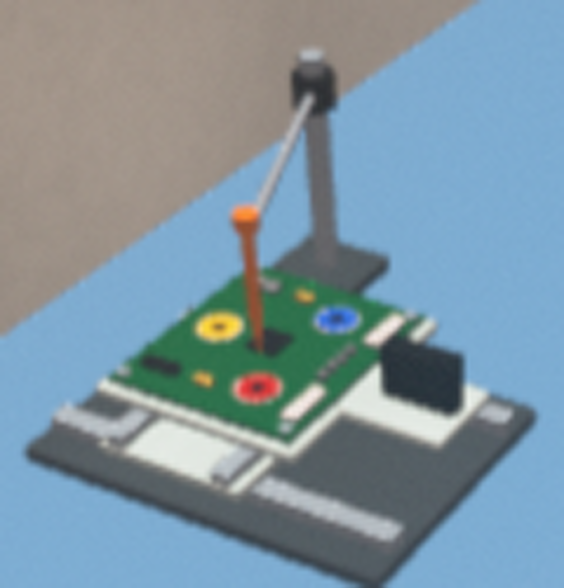

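```bash
cat > fit.py <<'E'
import numpy as np
from rig import *
from scipy.optimize import least_squares
M={'red':(-.025,.05),'yellow':(.045,0),'blue':(-.025,-.05)}
def pt(n,p):
    x,y,th,s,c=p
    if n in M: l=np.array([M[n][0]+s,M[n][1]+c,.064])
    elif n=='handle': l=np.array([s-.13,c,.101])
    elif n=='tip': l=np.array([.015,0,.075])
    else: l=np.array([n[0],n[1],n[2]])
    C,S=np.cos(th),np.sin(th)
    return np.array([x+C*l[0]-S*l[1],y+S*l[0]+C*l[1],l[2]])
def proj(cal,P):
    q=cal["R"]@P+cal["t"]; return np.array([cal["fx"]*q[0]/q[2]+cal["cx"],cal["fy"]*q[1]/q[2]+cal["cy"]])
E
python3 - <<'E'
from fit import *
obs={'scene':((185,155),{'red':(338,342),'yellow':(210,336),'blue':(272,255),'tip':(299,314),(.15,.11,0):(193,578),(-.15,.11,0):(598,399)}),
'side':((205,105),{'red':(258,388),'yellow':(219,327),'blue':(337,320),'tip':(261,352),(-.15,.11,0):(380,587),(.15,.11,0):(30,460),(-.15,-.11,0.0):(533,424)})}
for cams in (('scene','side'),('scene',),('side',)):
    L=[(c,n,(np.array(v)+.5)/4.7-.5+obs[c][0]) for c in cams for n,v in obs[c][1].items()]
    K={c:get_calibration(c) for c in cams}
    f=lambda p:np.concatenate([proj(K[c],pt(n,p))-o for c,n,o in L])
    r=least_squares(f,[.7,-.03,0.2,0,0],loss='soft_l1')
    print(cams,np.round(r.x,4),np.degrees(r.x[2]),r.cost)
    if len(cams)==2:
        for i,(c,n,o) in enumerate(L): print(c,n,np.round(f(r.x)[2*i:2*i+2],1))
    for n in ('handle','tip','yellow','red','blue'): print(n,np.round(pt(n,r.x),4))
E
```

```text
('scene', 'side') [ 0.6705 -0.0321  0.0102  0.0255 -0.0229] 0.5857209248682159 2.8813845903829955
scene red [-0.2  0. ]
scene yellow [-0.1  0.1]
scene blue [ 0.6 -0.1]
scene tip [-0.2  0. ]
scene (0.15, 0.11, 0) [-0.6  1. ]
scene (-0.15, 0.11, 0) [ 0.2 -0.3]
side red [-0.  -0.1]
side yellow [ 0. -0.]
side blue [-0.  -0.2]
side tip [ 0.2 -0.4]
side (-0.15, 0.11, 0) [0.2 1.6]
side (0.15, 0.11, 0) [-0.4  0.2]
side (-0.15, -0.11, 0.0) [ 1.5 -0.6]
handle [ 0.5662 -0.0561  0.101 ]
tip [ 0.6855 -0.032   0.075 ]
yellow [ 0.7412 -0.0543  0.064 ]
red [ 0.6707 -0.0051  0.064 ]
blue [ 0.6717 -0.105   0.064 ]
('scene',) [ 0.6693 -0.0329  0.0093  0.0268 -0.0224] 0.5346783596281713 0.6776960123714713
handle [ 0.5663 -0.0562  0.101 ]
tip [ 0.6843 -0.0327  0.075 ]
yellow [ 0.7413 -0.0546  0.064 ]
red [ 0.6708 -0.0052  0.064 ]
blue [ 0.6718 -0.1052  0.064 ]
('side',) [ 0.6722 -0.0329  0.0113  0.0234 -0.0217] 0.6467131323579497 1.8243759800378416
handle [ 0.5659 -0.0558  0.101 ]
tip [ 0.6872 -0.0327  0.075 ]
yellow [ 0.7409 -0.0539  0.064 ]
red [ 0.6703 -0.0047  0.064 ]
blue [ 0.6714 -0.1047  0.064 ]
```

Both cameras agree: handle (0.566,-0.056), tip (0.6855,-0.032), and stage yaw about 0.6°. I'm moving above the handle now.

```bash
python3 -m jog '[{"grip":0,"travel":[2,3.6,0],"twist":-3.3},{"grip":0,"travel":[2,3.6,0],"twist":-3.3},{"grip":0,"travel":[2,3.6,0],"twist":-3.3},{"grip":0,"travel":[2,3.6,0],"twist":-3.3},{"grip":0,"travel":[2,3.6,0],"twist":-3.3},{"grip":0,"travel":[2,3.6,0],"twist":-3.3},{"grip":0,"travel":[2,3.6,0],"twist":-3.3},{"grip":0,"travel":[2,3.6,0],"twist":-3.1}]' 40; python3 -m jog '[{"grip":0,"travel":[2,3.6,0],"twist":0},{"grip":0,"travel":[2,3.6,0],"twist":0},{"grip":0,"travel":[2,3.6,0],"twist":0},{"grip":0,"travel":[2,3.6,0],"twist":0},{"grip":0,"travel":[2,3.6,0],"twist":0},{"grip":0,"travel":[2,3.6,0],"twist":0},{"grip":0,"travel":[0.4,0,0],"twist":0},{"grip":0,"travel":[0,0,0],"twist":0}]'; python3 - <<'E'
from rig import *
import cv2
o=get_obs(); print(o["time"],o["position"],o["tool_rot"],o["q"])
cv2.imwrite("pics/w1.png",camera("wrist")[:,:,::-1]); print(get_calibration("wrist"))
E
```

```text
time: 1.9
position: [0.4425, -0.2684, 0.2448]
tool_rot: [1.0, 0.004, 0.0, 0.0]
ft_force: [0.8, -0.8, -0.4]
grip_width: 0.0871
time: 2.7
position: [0.5664, -0.0531, 0.2445]
tool_rot: [1.0, 0.007, 0.0, 0.0]
ft_force: [1.0, -0.2, 0.6]
grip_width: 0.0871
2.7 [ 0.56641892 -0.05313649  0.24451251] [9.99978426e-01 6.55769790e-03 1.67322796e-04 3.41753526e-04] [-2.89626053e-01  4.51778109e-01  1.57602162e+00 -6.19820387e-04
  1.11327342e+00  1.26832843e+00]
{'fx': 350.5545013421874, 'fy': 350.5545013421874, 'cx': 323.04321773265036, 'cy': 203.80991421913515, 'T_tool_cam': array([[-9.19709979e-05, -9.69715411e-01, -2.44237617e-01,
         6.57021744e-02],
       [ 9.99999868e-01, -2.12765662e-04,  4.68196329e-04,
        -4.48508722e-05],
       [-5.05982574e-04, -2.44237542e-01,  9.69715302e-01,
        -1.39982458e-01],
       [ 0.00000000e+00,  0.00000000e+00,  0.00000000e+00,
         1.00000000e+00]])}
```

View pics/w1.png

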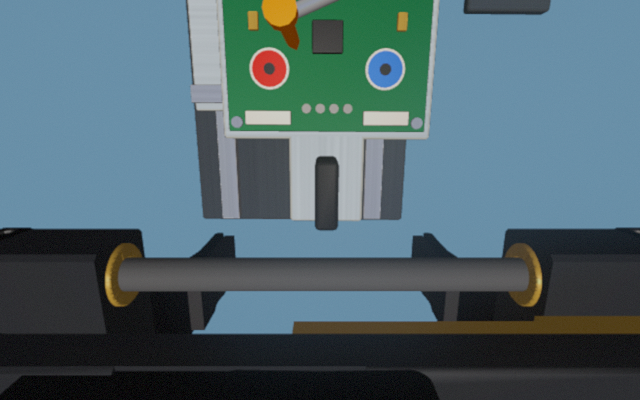

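Wrist view: fin top centre at about (326,193), red dot at (269,69), blue dot at (385,69), pointer tip at (296,47). I'll turn these into world positions.

```bash
cat >> fit.py <<'E'
from scipy.spatial.transform import Rotation as Ro
def wpt(o,px,z):
    k=get_calibration("wrist"); T=k["T_tool_cam"]; R=Ro.from_quat(o["tool_rot"]).as_matrix()
    d=R@T[:3,:3]@np.array([(px[0]-k["cx"])/k["fx"],(px[1]-k["cy"])/k["fy"],1]); c=o["position"]+R@T[:3,3]
    return c+d*(z-c[2])/d[2]
E
python3 - <<'E'
from fit import *
o=get_obs()
for n,p,z in (('handle',(326,193),.101),('red',(269,69),.064),('blue',(385,69),.064),('tip',(296,47.5),.075)): print(n,np.round(wpt(o,p,z),4))
E
```

```text
handle [ 0.5693 -0.0566  0.101 ]
red [ 0.6696 -0.0066  0.064 ]
blue [ 0.6708 -0.1063  0.064 ]
tip [ 0.6851 -0.0308  0.075 ]
```

```bash
python3 -m jog '[{"grip":0,"travel":[0,-0.35,-3],"twist":0},{"grip":0,"travel":[0,0,-4],"twist":0},{"grip":0,"travel":[0,0,-4],"twist":0},{"grip":0,"travel":[0,0,-2.5],"twist":0},{"grip":0,"travel":[0,0,-1.3],"twist":0},{"grip":0,"travel":[0,0,-0.8],"twist":0},{"grip":0,"travel":[0,0,0],"twist":0}]' 40; python3 -m jog '[{"grip":255,"travel":[0,0,0],"twist":0},{"grip":255,"travel":[0,0,0],"twist":0},{"grip":255,"travel":[0,0,0],"twist":0},{"grip":255,"travel":[0,0,0],"twist":0},{"grip":255,"travel":[0,0,0],"twist":0},{"grip":255,"travel":[0,0,0],"twist":0}]' 40
```

```text
time: 3.45
position: [0.5657, -0.0581, 0.0883]
tool_rot: [1.0, 0.005, -0.0, -0.0]
ft_force: [1.1, -0.1, 0.5]
grip_width: 0.0871
time: 4.05
position: [0.5659, -0.0573, 0.0887]
tool_rot: [1.0, 0.005, 0.0, 0.0]
ft_force: [0.5, -0.9, -0.2]
grip_width: 0.047
```

```bash
python3 -m jog '[{"grip":255,"travel":[0,0,0],"twist":0},{"grip":255,"travel":[0,0,0],"twist":0},{"grip":255,"travel":[0,0,0],"twist":0},{"grip":255,"travel":[0,0,0],"twist":0},{"grip":255,"travel":[0,0,0],"twist":0},{"grip":255,"travel":[0,0,0],"twist":0}]' 40
```

```text
time: 4.65
position: [0.5658, -0.0571, 0.0885]
tool_rot: [1.0, 0.005, -0.0, -0.0]
ft_force: [0.4, 1.2, -0.4]
grip_width: 0.0194
```

```bash
python3 -m jog '[{"grip":255,"travel":[-0.5,0.2,0],"twist":0},{"grip":255,"travel":[-1,0.4,0],"twist":0},{"grip":255,"travel":[-1.2,0.5,0],"twist":0},{"grip":255,"travel":[-1.2,0.5,0],"twist":0},{"grip":255,"travel":[-1,0.45,0],"twist":0},{"grip":255,"travel":[-0.6,0.3,0],"twist":0},{"grip":255,"travel":[0,0,0],"twist":0},{"grip":255,"travel":[0,0,0],"twist":0}]'; python3 - <<'E'
from fit import *
import cv2
o=get_obs(); print(o["time"],o["position"],o["grip_width"])
w=camera("wrist")[:,:,::-1]; s=camera("scene")[:,:,::-1][185:265,200:310]; d=camera("side")[:,:,::-1][125:205,215:325]
f=lambda x:cv2.resize(x,(400,290),interpolation=cv2.INTER_CUBIC)
cv2.imwrite("pics/y1.png",np.vstack([np.hstack([f(s),f(d)]),cv2.resize(w[0:145,220:420],(400,290),interpolation=2).repeat(1,0) if 0 else np.hstack([f(w[0:145,220:420]),f(w[100:390,120:520])])]))
E
```

```text
time: 5.45
position: [0.5091, -0.0332, 0.0885]
tool_rot: [1.0, 0.005, -0.002, -0.001]
ft_force: [-2.5, -0.1, 0.9]
grip_width: 0.0195
5.45 [ 0.50908242 -0.03324771  0.08848527] 0.01951096040454193
```

View pics/y1.png

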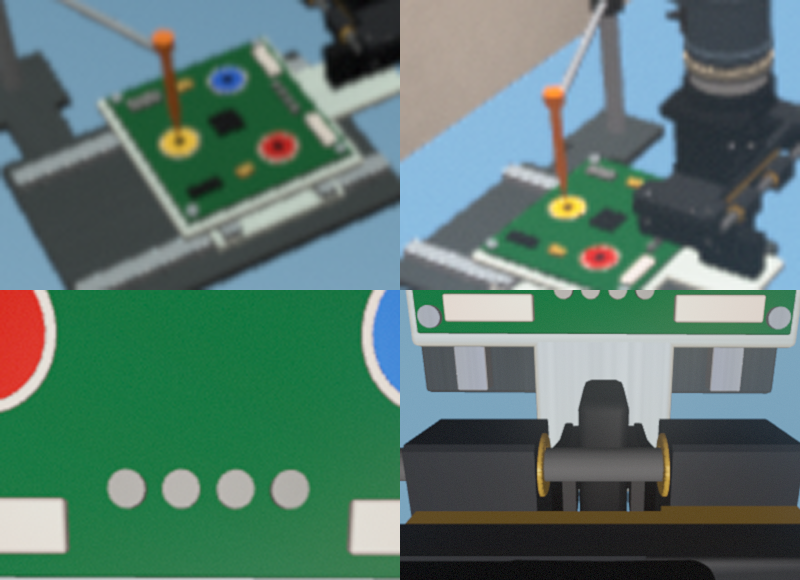

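Scene view shows the tip over the yellow disc (disc about (179,142), tip about (178,140) in the crop), and side agrees. I'll measure the remaining offset numerically with colour centroids.

```bash
cat >> fit.py <<'E'
import cv2
def blob(im,name,box):
    h=cv2.cvtColor(np.ascontiguousarray(im),cv2.COLOR_RGB2HSV).astype(int); H,S,V=h[...,0],h[...,1],h[...,2]
    m={'red':((H<6)|(H>172))&(S>140)&(V>90),'blue':(H>105)&(H<125)&(S>140)&(V>80),'yellow':(H>19)&(H<32)&(S>110)&(V>120),'orange':(H>=6)&(H<18)&(S>150)&(V>60)}[name]
    k=np.zeros_like(m); x0,y0,x1,y1=box; k[y0:y1,x0:x1]=m[y0:y1,x0:x1]
    n,l,st,ce=cv2.connectedComponentsWithStats(k.astype(np.uint8))
    if n<2: return None
    i=1+np.argmax(st[1:,4]); ys,xs=np.where(l==i)
    (c,_,_)=cv2.fitEllipse(cv2.convexHull(np.c_[xs,ys].astype(np.int32))) if name!='orange' and len(xs)>8 else (ce[i],0,0)
    return np.array(c),st[i],(xs[ys>=ys.max()-1].mean(),ys.max())
def inter(cal,px,z):
    R,t=np.array(cal["R"]),np.array(cal["t"]); c=-R.T@t; d=R.T@np.array([(px[0]-cal["cx"])/cal["fx"],(px[1]-cal["cy"])/cal["fy"],1]); return c+d*(z-c[2])/d[2]
E
python3 - <<'E'
from fit import *
B={'scene':(195,180,300,260),'side':(215,130,300,205),'wrist':(210,0,440,130)}
rd=lambda f:cv2.imread(f)[:,:,::-1]
ims=[('scene',rd("pics/scene0.png")),('side',rd("pics/side0.png")),('wrist',rd("pics/w1.png")),('scene',camera("scene")),('side',camera("side"))]
for c,im in ims:
    for n in ('red','yellow','blue','orange'):
        b=blob(im,n,B[c])
        if b is None: continue
        px=b[2] if n=='orange' else b[0]
        P=inter(get_calibration(c),px,.075 if n=='orange' else .064) if c!='wrist' else None
        print(c,n,np.round(px,2),b[1],None if P is None else np.round(P,4))
cv2.imwrite("pics/w1t.png",cv2.resize(rd("pics/w1.png")[0:100,230:410,::-1],None,fx=4,fy=4,interpolation=2))
E
```

```text
scene red [256.54 227.46] [252 225  10   6  44] [ 0.6703 -0.0044  0.064 ]
scene yellow [229.39 225.97] [225 222  10   8  61] [ 0.7402 -0.0549  0.064 ]
scene blue [242.11 208.74] [240 206   5   5  20] [ 0.6742 -0.1069  0.064 ]
scene orange [248. 219.] [243 194   6  26  59] [ 0.681  -0.0419  0.075 ]
side red [259.35 186.74] [256 185   8   5  31] [ 0.6723 -0.0065  0.064 ]
side yellow [251.15 174.15] [247 172   9   5  39] [ 0.7414 -0.0541  0.064 ]
side blue [276.54 172.44] [273 171   8   4  24] [ 0.6712 -0.106   0.064 ]
side orange [259. 174.] [258 162   2  13  17] [ 0.7076 -0.055   0.075 ]
wrist red [268.82  67.98] [253  51  33  35 827] None
wrist yellow [278.79   7.06] [261   0  35  26 745] None
wrist blue [384.88  68.84] [369  52  33  35 797] None
wrist orange [294.38  48.  ] [270  12  29  37 362] None
scene red [275.97 225.05] [272 222   9   7  40] [0.6138 0.0178 0.064 ]
scene yellow [248.7  223.73] [244 220  10   8  64] [ 0.6844 -0.0323  0.064 ]
scene blue [261.75 206.44] [258 204   8   6  34] [ 0.6149 -0.0833  0.064 ]
scene orange [248. 218.] [246 203   3  16  32] [ 0.6792 -0.0461  0.075 ]
side red [269.08 195.52] [266 193   8   6  33] [0.6164 0.018  0.064 ]
side yellow [260.72 181.57] [257 179   9   6  45] [ 0.6861 -0.0333  0.064 ]
side orange [257. 155.] [255 150   4   6  17] [ 0.7886 -0.1542  0.075 ]
```

View pics/w1t.png

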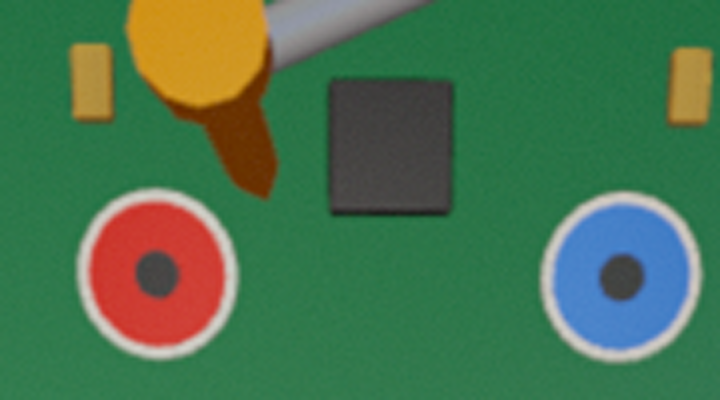

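The tip and the yellow dot agree within about 1–2 mm in all the estimates, so I'll dwell here and then move to blue.

```bash
python3 -m jog '[{"grip":255,"travel":[0,0,0],"twist":0},{"grip":255,"travel":[0,0,0],"twist":0},{"grip":255,"travel":[0,0,0],"twist":0},{"grip":255,"travel":[0,0,0],"twist":0},{"grip":255,"travel":[0,0,0],"twist":0},{"grip":255,"travel":[0,0,0],"twist":0},{"grip":255,"travel":[0,0,0],"twist":0},{"grip":255,"travel":[0,0,0],"twist":0}]'; python3 -m jog '[{"grip":255,"travel":[0,0,0],"twist":0},{"grip":255,"travel":[0,0,0],"twist":0},{"grip":255,"travel":[0,0,0],"twist":0},{"grip":255,"travel":[0,0,0],"twist":0},{"grip":255,"travel":[0,0,0],"twist":0}]';
python3 -m jog '[{"grip":255,"travel":[0.5,0.4,0],"twist":0},{"grip":255,"travel":[1.2,0.9,0],"twist":0},{"grip":255,"travel":[1.4,1,0],"twist":0},{"grip":255,"travel":[1.4,1,0],"twist":0},{"grip":255,"travel":[1.3,0.9,0],"twist":0},{"grip":255,"travel":[0.8,0.6,0],"twist":0},{"grip":255,"travel":[0.35,0.28,0],"twist":0},{"grip":255,"travel":[0,0,0],"twist":0}]'; python3 -m jog '[{"grip":255,"travel":[0,0,0],"twist":0},{"grip":255,"travel":[0,0,0],"twist":0}]'
```

```text
time: 6.5
position: [0.5107, -0.0338, 0.0885]
tool_rot: [1.0, 0.005, -0.0, -0.0]
ft_force: [-2.7, 2.9, -0.6]
grip_width: 0.0196
time: 7.0
position: [0.5108, -0.0338, 0.0885]
tool_rot: [1.0, 0.005, -0.0, -0.0]
ft_force: [-2.1, 2.1, -0.3]
grip_width: 0.0195
time: 7.8
position: [0.5819, 0.0173, 0.0885]
tool_rot: [1.0, 0.005, 0.002, -0.0]
ft_force: [2.2, 0.6, -3.8]
grip_width: 0.0196
time: 8.0
position: [0.5812, 0.0172, 0.0885]
tool_rot: [1.0, 0.005, 0.001, -0.0]
ft_force: [1.8, 2.0, -5.2]
grip_width: 0.02
```

```bash
python3 -m jog '[{"grip":255,"travel":[-0.2,0,0],"twist":0},{"grip":255,"travel":[0,0,0],"twist":0},{"grip":255,"travel":[0,0,0],"twist":0}]'; python3 - <<'E'
from fit import *
s=camera("scene"); d=camera("side"); print(get_obs()["position"])
for c,im,B in (('scene',s,(195,180,300,260)),('side',d,(215,130,300,205))):
    for n in ('red','yellow','blue'):
        b=blob(im,n,B)
        if b is not None: print(c,n,b[1],np.round(inter(get_calibration(c),b[0],.064),4))
f=lambda x:cv2.resize(x[:,:,::-1],(400,300),interpolation=cv2.INTER_CUBIC)
cv2.imwrite("pics/b1.png",np.hstack([f(s[195:246,215:283]),f(d[145:196,225:293])]))
E
```

```text
time: 8.3
position: [0.5782, 0.0172, 0.0886]
tool_rot: [1.0, 0.005, 0.0, -0.0]
ft_force: [1.6, 3.0, -4.7]
grip_width: 0.0198
[0.5781685  0.01709765 0.08856599]
scene red [259 241   9   7  49] [0.6824 0.0684 0.064 ]
scene yellow [230 238  10   9  62] [0.7526 0.0182 0.064 ]
scene blue [245 221   9   6  36] [ 0.683  -0.0327  0.064 ]
side red [239 195   8   6  32] [0.684  0.0679 0.064 ]
side yellow [231 181   9   6  46] [0.7552 0.0176 0.064 ]
```

View pics/b1.png

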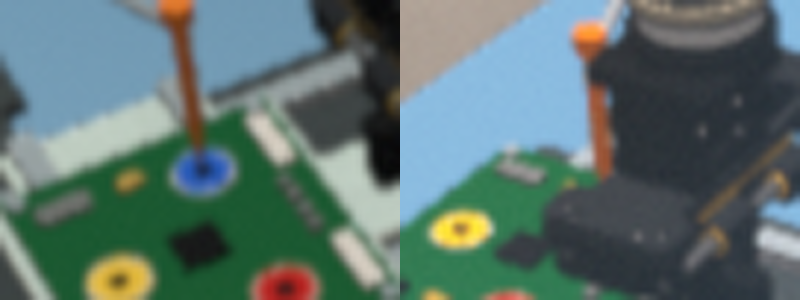

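The tip sits on the blue dot within about 1.5 mm: in the scene crop the dot is at (203,170), with the tip just above it as expected. I'll dwell and then move to red.

```bash
python3 -m jog '[{"grip":255,"travel":[0,0,0],"twist":0},{"grip":255,"travel":[0,0,0],"twist":0},{"grip":255,"travel":[0,0,0],"twist":0},{"grip":255,"travel":[0,0,0],"twist":0},{"grip":255,"travel":[0,0,0],"twist":0},{"grip":255,"travel":[0,0,0],"twist":0},{"grip":255,"travel":[0,0,0],"twist":0},{"grip":255,"travel":[0,0,0],"twist":0}]'; python3 -m jog '[{"grip":255,"travel":[0,0,0],"twist":0},{"grip":255,"travel":[0,0,0],"twist":0},{"grip":255,"travel":[0,0,0],"twist":0},{"grip":255,"travel":[0,0,0],"twist":0},{"grip":255,"travel":[0,0,0],"twist":0}]';
python3 -m jog '[{"grip":255,"travel":[0,-0.7,0],"twist":0},{"grip":255,"travel":[0,-1.5,0],"twist":0},{"grip":255,"travel":[0.1,-2,0],"twist":0},{"grip":255,"travel":[0,-2,0],"twist":0},{"grip":255,"travel":[0,-1.8,0],"twist":0},{"grip":255,"travel":[0,-1.3,0],"twist":0},{"grip":255,"travel":[0,-0.7,0],"twist":0},{"grip":255,"travel":[0,0,0],"twist":0}]'; python3 -m jog '[{"grip":255,"travel":[0,0,0],"twist":0},{"grip":255,"travel":[0,0,0],"twist":0},{"grip":255,"travel":[0,0,0],"twist":0},{"grip":255,"travel":[0,0,0],"twist":0}]'
```

```text
time: 9.2
position: [0.5782, 0.017, 0.0886]
tool_rot: [1.0, 0.005, -0.0, -0.0]
ft_force: [1.1, 2.9, -4.2]
grip_width: 0.0195
time: 9.7
position: [0.5782, 0.017, 0.0885]
tool_rot: [1.0, 0.005, -0.0, -0.0]
ft_force: [0.6, 2.2, -3.3]
grip_width: 0.0197
time: 10.5
position: [0.5789, -0.0849, 0.0886]
tool_rot: [1.0, 0.005, -0.0, 0.001]
ft_force: [-1.0, -1.9, -3.2]
grip_width: 0.0197
time: 10.9
position: [0.579, -0.0828, 0.0885]
tool_rot: [1.0, 0.006, -0.0, 0.0]
ft_force: [-2.1, -2.5, -2.2]
grip_width: 0.0198
```

Red is at the expected spot. I'll dwell, release, lift straight up and check from the wrist.

```bash
python3 -m jog '[{"grip":255,"travel":[0,0,0],"twist":0},{"grip":255,"travel":[0,0,0],"twist":0},{"grip":255,"travel":[0,0,0],"twist":0},{"grip":255,"travel":[0,0,0],"twist":0},{"grip":255,"travel":[0,0,0],"twist":0},{"grip":255,"travel":[0,0,0],"twist":0},{"grip":255,"travel":[0,0,0],"twist":0},{"grip":255,"travel":[0,0,0],"twist":0}]'; python3 -m jog '[{"grip":0,"travel":[0,0,0],"twist":0},{"grip":0,"travel":[0,0,0],"twist":0},{"grip":0,"travel":[0,0,0],"twist":0},{"grip":0,"travel":[0,0,0],"twist":0},{"grip":0,"travel":[0,0,0],"twist":0},{"grip":0,"travel":[0,0,0],"twist":0},{"grip":0,"travel":[0,0,0],"twist":0},{"grip":0,"travel":[0,0,0],"twist":0}]'; python3 -m jog '[{"grip":0,"travel":[0,0,1],"twist":0},{"grip":0,"travel":[0,0,2.5],"twist":0},{"grip":0,"travel":[0,0,4],"twist":0},{"grip":0,"travel":[0,0,4],"twist":0},{"grip":0,"travel":[0,0,3],"twist":0},{"grip":0,"travel":[0,0,1.5],"twist":0},{"grip":0,"travel":[0,0,0],"twist":0},{"grip":0,"travel":[0,0,0],"twist":0}]'; python3 - <<'E'
from rig import *
import cv2
cv2.imwrite("pics/w2.png",cv2.resize(camera("wrist")[0:180,200:440,::-1],None,fx=3,fy=3,interpolation=2))
s=camera("scene")
E
```

```text
time: 11.7
position: [0.5792, -0.0828, 0.0885]
tool_rot: [1.0, 0.005, -0.0, -0.0]
ft_force: [-2.6, 0.2, -2.4]
grip_width: 0.02
time: 12.5
position: [0.5794, -0.083, 0.0885]
tool_rot: [1.0, 0.005, 0.0, -0.0]
ft_force: [-0.4, 0.7, 0.1]
grip_width: 0.0755
time: 13.3
position: [0.579, -0.0829, 0.2487]
tool_rot: [1.0, 0.005, 0.0, 0.0]
ft_force: [-1.0, -0.7, -0.3]
grip_width: 0.0872
```

View pics/w2.png

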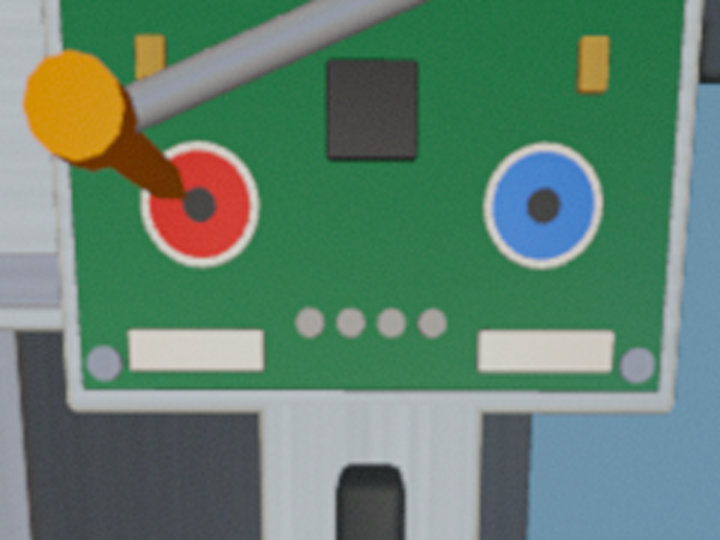

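Wrist view: the tip is at crop (185,201) and the red dot at (200,205). The tip is 11 mm higher than the mark, so I'll correct for parallax.

```bash
python3 - <<'E'
from fit import *
o=get_obs()
g=lambda x,y:((x+.5)/3-.5+200,(y+.5)/3-.5)
t=wpt(o,g(185.5,201.5),.075);r=wpt(o,g(200,205),.064);print(t,r,(r-t)*1000)
for c in('scene','side'):
    im=camera(c)
    b=blob(im,'red',(195,150,300,260)); print(c,np.round(inter(get_calibration(c),b[0],.064),4), b[1])
E
```

```text
[ 0.68250724 -0.03013834  0.075     ] [ 0.68294378 -0.03245957  0.064     ] [  0.43654253  -2.32122976 -11.        ]
scene [ 0.6832 -0.0323  0.064 ] [245 221   9   6  41]
side [ 0.6861 -0.0317  0.064 ] [257 180   8   5  30]
```

The dot is within about 2.3 mm of the tip, well inside its 5 mm radius, so I'm handing in.

```bash
python3 -c "
from rig import *
print(get_obs()['time']); print(hand_in())"
```

```text
13.5
the job is handed in; nothing more can be done
None
```

I slid the board by the handle so the yellow, blue and red marks came under the pointer tip in that order, which is the queue order from the green end. Each one rested there for at least a second. I then let go, lifted the gripper clear and handed in at 13.5 s, with wrist force readings of about 6 N or less after each move.

**Red (final):** the wrist view after release puts the red dot about 0.4 mm in x and 2.3 mm in y from the tip. The scene and side cameras put it within about 1 to 2 mm. The two disagree by 2–3 mm, but both are inside the dot's 5 mm radius, so I did not re-grip to correct it.

**Yellow and blue:** these I judged from hand travel and the scene and side pictures, since the wrist camera cannot see the tip while gripping. Blue came out within about 1.5 mm. For yellow, the hand settled about 1.7 mm back during the pause, so its offset was about 1.3 mm by the cameras and 2.6 mm by the wrist estimate.

I did not plan any contact with the pointer, modules or other things, and saw no sign of any. I did not measure their positions again at the end.

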